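# Refit the loose valve handle and shut the feed tank

### The arm

A 6-joint arm with a two-finger parallel gripper is mounted at the origin on the work surface; the furniture and walls round the work are solid. World frame = base frame: x ahead of the robot, y to its left, z up, the work surface at z = 0. Lengths are in m, angles in rad, forces in N, time in s.
With the tool pointing down it reaches from about 0.35 to 0.775 m from the base axis. Payload 5.5 kg.
Tool frame: the origin (TCP) lies at the very end of the fingers, on their centre line; the grasp point (between the pads) lies 19 mm behind it; x points along the fingers, y is the direction in which the jaws open and shut, and the axes are right-handed (so a half turn about x gives the same grasp; the last joint's range is limited). The gripper opens to 85 mm and grips with 20 to 120 N. Pads are 22 mm wide; open, the fingers measure 114 mm over their backs; the gripper's body (76 mm by 85 mm) begins 54 mm behind the grasp point. The pads swing forward as they close: fully open they stand 13 mm farther back than shut.
Start: joints at [1.035, 0.313, 0.046, 1.304, 0, 1.431], TCP at [0.222, 0.531, 0.2] pointing down, gripper open.
Joint ranges: [-2.76, 2.76], [-0.86, 1.69], [-1.03, 1.26], [-2.2, 2.34], [-1.47, 1.5], [-3.14, 3.14]. Speed limits (rad/s): [2.57, 2.57, 3.14, 3.14, 3.14, 3.14].

### API

Orientations are given as a unit quaternion [w, x, y, z].
In Python, from workcell import env gives the robot as it stands.
- The arm moves only by the tool servo_tool, never from a script. Its argument "increments" is a list of rows, each an object with "offset": the shift along the tool's x, y, z in cm, a list of three; "yaw": the turn about the tool's x in degrees. In form: [{"offset": [x, y, z], "yaw": yaw}, ...]. A call has exactly 8 rows; each row is the pose to reach, as a shift and turn from the pose commanded when the call began, along the tool's axes at that moment; what a row does not reach only later rows make up. A row lasts 1/10 s, in which the tool goes at most 50 mm and 8.59 degrees, less where a joint would pass 70% of its speed; a pose out of reach is approached as far as the arm can. A call with a gripper value outside its range is refused whole. "claw" is the opening, from 0 (shut) to 1 (fully open), set as the call begins (left out, the last holds). The fingers move at their own pace and stop on an object; "force" is the grip in N (left out, the last holds). Time passes only in rows, so rows that repeat a pose let the fingers close, or fill a call up. It gives the time, the measured TCP pose, the force and the opening at its end, in the units of the state.
- env.get_state(): the state, without advancing time (a new reading comes with each control period).
- env.read_camera(name): name is "side" or "top" or "wrist"; returns (picture, depth): 420x560x3 uint8, red, green, blue; 420x560 float32, m along the optical axis (not along the pixel's ray), 0 where there is no reading.
- env.camera_model(name): a dict with "vertical_fov" (degrees; the focal length in pixels is half the picture's height over the tangent of half this angle, whatever the lens; pixels are square), "cx", "cy" (the principal point, pixels), "world_from_camera" (4x4, takes a point from camera to world coordinates). Camera axes: x right, y up, looking along -z (the intrinsics and any distortion apply to the point x, -y, -z); pixel columns grow to the right and rows downward; lengths in m; the calibration is good to about 2 mm. A picture is of the moment at which its call begins: read the wrist's pose just before it. camera_model takes no time and is no camera call; for the wrist camera it gives the pose at the moment of the call.
- env.hand_in(): hands the job in, once; it reports no verdict.
The state is a dict: "clock": time; "joint_pos": joint angles; "qvel": joint speeds; "tau": joint torques, N m; "tcp_pos": TCP position; "orientation": TCP orientation; "wrist_force": force on the tool from outside, world axes, zero at the start; "ft_torque": the same for the moment, N m; "finger_gap": finger opening in m.
Only numpy, scipy, OpenCV 4.12 (cv2) and the standard library are available. Lean on these libraries where they do the work, as an engineer would, in place of code of your own. Each camera call takes 0.05 s, during which the arm holds its last target.

### The job

The outlet valve of the little dye feed tank was left part open, and its loose lever handle stands on the table. Fit the handle on the valve stem, turning it lightly to and fro until its keyway finds the key and it drops fully home, then turn the valve clockwise till it is shut, lever square across the pipe, and let go. Use a light hand, force nothing, and leave the cup under the spout and the other things alone.

Things in the scene. Friction and masses are not known exactly. Their poses are not given: they have to be found in the camera images.
- handle_grip (a point): the loose lever handle (0.22 kg, standing upright on its hub): middle of its level steel bar, on the hub's axis, 55 mm above the hub's underside. Bar 16 mm wide, 18 mm high, along the handle's x from +24 to -78 mm; the arm is the long end, towards -x, with a rubber sleeve 18 mm wide from -32 to -78 mm. Under the bar a neck, 16 mm diameter, flares 40 mm above the underside to the hub. z is the hub's axis, up
- hub_mouth (a point): centre of the flat underside of the handle's round hub (41 mm diameter, rim 30 mm high); same axes as handle_grip. From here a blind bore, 18.2 mm wide and 30 mm deep, goes up, with one keyway as deep, 9.8 mm wide and reaching 15.5 mm from the axis towards -x, right under the arm
- stem_seat (a point): point on the valve stem's axis at the flat round shoulder (43 mm diameter, 160 mm above the table) on which the hub's underside rests when fully home. Part of the fixed tank unit. z up along the stem; +y along the pipe to the tank, -y along it to the spout; -x square off the pipe, on the robot's side. Fitted arm towards -y is open, towards -x is shut: it shuts clockwise seen from above
- stem_top (a point): top of the round valve stem (axes of stem_seat, does not turn with it), 28 mm above the shoulder, 16 mm diameter, its top 4.5 mm chamfered. One key on the stem, 8 mm wide, reaches 14.5 mm from the axis and stands from the shoulder to 14 mm above it: the hub slides over the round end and stops on the key 14 mm short of home until keyway and key line up (to about 4 degrees)
- key_low (a point): point on the stem's axis half-way up the key, 7 mm above the shoulder (does not turn). The key's angle is not reported: at the start it points 20 to 80 degrees from shut (-x) towards open (-y). The stem turns stiffly (0.12 N m) over a quarter turn between firm stops at shut and open. Fitted, the handle has about 6 degrees of play each way on the key
- tank (a point): middle of the fixed steel feed tank, 134 mm diameter at its lid, standing on three legs, 215 mm along the pipe from the stem; its lid knob ends 245 mm above the table. Axes of stem_seat
- steel_cup: steel measuring cup under the spout, 70 mm diameter, 72 mm high, 110 mm from the stem; origin at the centre of its underside; leave it there
- tape_roll: roll of masking tape lying flat, 104 mm diameter, 24 mm high; bystander, origin at the centre of its underside
- pigment_jar: small jar with white lid, 52 mm diameter, 78 mm high; bystander, origin at the centre of its underside
- lever_end (a point): middle of the arm's sleeved end on the handle, 78 mm from the hub's axis, 55 mm above the hub's underside
Not all that is in view belongs to the job. What is shaped like the part that bears handle_grip but orange or purple is not meant.

How it is judged:
By the outcome, as a careful person would: the job done as asked, in the order asked, and still so for the second after the job is handed in, with the robot touching nothing.
It also fails if it takes over 72 s, if anything falls off the work surface, if the arm or the gripper's body presses on something with over 40 N, if the wrist force passes 120 N, or if a joint passes its speed limit or range.

## Working session

There is one attempt and no reset: what is moved stays moved. The work goes in short steps, Python scripts to look and compute and a tool call to move; the robot and the scene stay as the last step left them, time stands still between calls to the robot, and variables do not carry over. Pictures are saved under pics/ and viewed, and the job is handed in when it is done.

Besides the shell and the picture viewer there is one more tool, called after "Request:" by a JSON object that holds its "fn" and its "kwargs". servo_tool: Moves the arm, as the interface text tells. Its arguments: {"type":"object","properties":{"increments":{"type":"array","items":{"type":"object","properties":{"offset":{"type":"array","items":{"type":"number"}},"yaw":{"type":"number"}}}},"claw":{"type":"number"},"force":{"type":"number"}},"required":["increments"]}

```bash
mkdir -p pics; ls; cat > h.py <<'E'
import numpy as np,cv2
from workcell import env
def save(n,im,depth=None): cv2.imwrite(f'pics/{n}.png',im[:,:,::-1])
def cap(name,tag):
    m=env.camera_model(name); im,d=env.read_camera(name); save(tag,im); np.savez(f'pics/{tag}.npz',im=im,d=d,**{k:np.array(v) for k,v in m.items() if not isinstance(v,str)}); return im,d,m
def load(tag): return np.load(f'pics/{tag}.npz',allow_pickle=True)
E
python3 - <<'E'
from h import *
for c in ('side','top','wrist'):
    im,d,m=cap(c,c+'0'); print(c,m)
print(env.get_state())
E
```

```text
pics
side {'vertical_fov': 51.13777165558328, 'cx': 280.52288870428316, 'cy': 207.44143124597124, 'world_from_camera': array([[ 0.92871522,  0.14387762, -0.34174152,  0.16673329],
       [-0.37066876,  0.38417686, -0.8455843 , -0.91579237],
       [ 0.00962853,  0.91197992,  0.41012184,  0.58185468],
       [ 0.        ,  0.        ,  0.        ,  1.        ]])}
top {'vertical_fov': 42.42242814015698, 'cx': 274.8483058678172, 'cy': 206.11191802550343, 'world_from_camera': array([[-0.00566577,  0.9810775 , -0.19353255,  0.25967488],
       [-0.9997327 , -0.00989538, -0.02089508, -0.03888476],
       [-0.02241477,  0.19336243,  0.98087132,  1.4004936 ],
       [ 0.        ,  0.        ,  0.        ,  1.        ]])}
wrist {'vertical_fov': 63.64088358104257, 'cx': 281.8962232538622, 'cy': 205.7194861235109, 'world_from_camera': array([[ 0.3860031 , -0.8780854 , -0.28278548,  0.14893389],
       [ 0.92249517,  0.3667327 ,  0.12045657,  0.56229024],
       [-0.00206447, -0.30736485,  0.9515895 ,  0.3728057 ],
       [ 0.        ,  0.        ,  0.        ,  1.        ]])}
{'clock': 0.15, 'joint_pos': array([ 1.03544687e+00,  3.13822552e-01,  4.52254872e-02,  1.30359173e+00,
       -1.77520092e-05,  1.43118295e+00]), 'qvel': array([-0.00067142, -0.00259618,  0.00379726,  0.001597  , -0.00029026,
       -0.00087728]), 'tau': array([ 1.38488074e-03, -4.81063700e+01,  2.98815680e+01,  1.38870080e-02,
       -1.60186955e-04, -9.56825914e-06]), 'tcp_pos': array([0.22145494, 0.53017703, 0.19881087]), 'orientation': array([ 0.69315239,  0.13853598,  0.69346657, -0.13946922]), 'wrist_force': array([ 0.34137406, -0.55340821, -0.26291607]), 'ft_torque': array([ 0.01489335,  0.01223448, -0.0029535 ]), 'finger_gap': 0.08584645195860531}
```

View pics/side0.png

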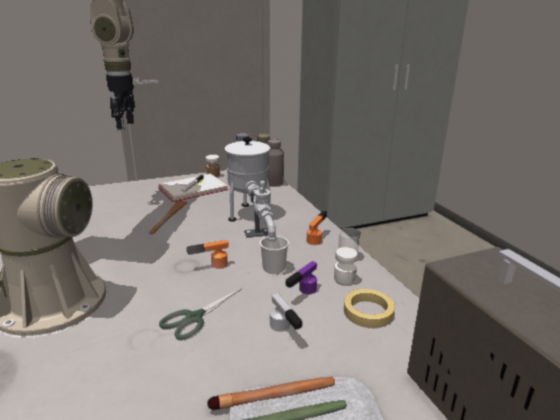

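View pics/top0.png

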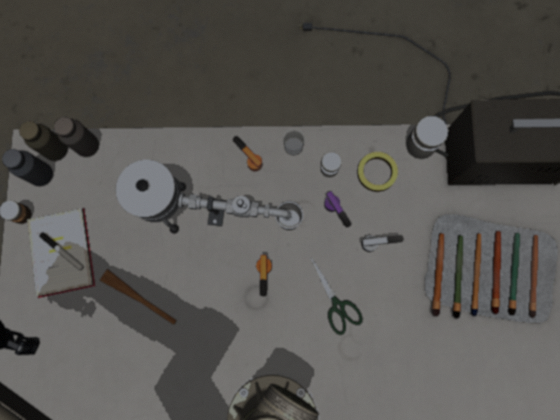

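View pics/wrist0.png

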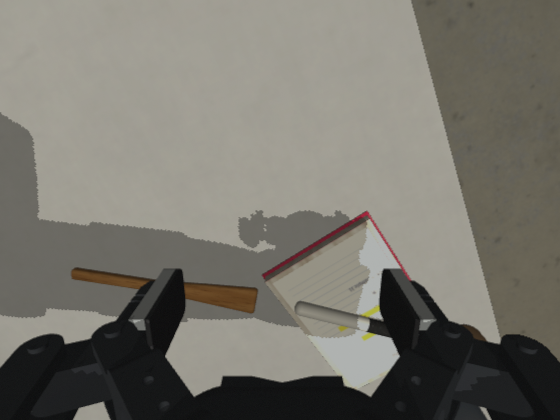

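Candidates for the handle (top picture): orange (250,155), orange (264,275), purple (338,208) and bare steel with black sleeve (382,240). The steel one is meant, hub at about (369,242), arm pointing right. I'll check it in a close crop and measure.

```bash
cat >> h.py <<'E'
def pts(z):
    im,d=z['im'],z['d']; H,W=d.shape
    f=H/2/np.tan(np.radians(float(z['vertical_fov']))/2)
    v,u=np.mgrid[:H,:W]; X=np.stack([(u-z['cx'])/f*d,-(v-z['cy'])/f*d,-d],-1)
    T=z['world_from_camera']; P=X@T[:3,:3].T+T[:3,3]; P[d==0]=np.nan
    return P
def proj(z,p):
    T=z['world_from_camera']; f=210/np.tan(np.radians(float(z['vertical_fov']))/2)
    q=T[:3,:3].T@(np.array(p)-T[:3,3]); return z['cx']+f*q[0]/-q[2], z['cy']-f*q[1]/-q[2]
E
python3 - <<'E'
from h import *
z=load('top0');P=pts(z);im=z['im']
a=cv2.resize(im[215:265,345:415],None,fx=7,fy=7,interpolation=cv2.INTER_CUBIC);save('c1',a)
a=cv2.resize(im[160:240,190:310],None,fx=6,fy=6,interpolation=cv2.INTER_CUBIC);save('c2',a)
z2=load('side0');a=cv2.resize(z2['im'][170:345,230:330],None,fx=3.4,fy=3.4,interpolation=cv2.INTER_CUBIC);save('c3',a)
np.set_printoptions(precision=3,suppress=True,linewidth=200)
for u,v in [(300,300),(410,290),(205,300)]: print('table',P[v,u])
for r in range(232,250,2): print(r,(P[r,360:408:3,2]*1000).round(0))
# handle region
sub=P[228:252,355:410].reshape(-1,3)
m=(sub[:,2]>.045)&(sub[:,2]<.08)
q=sub[m];print(len(q),q.mean(0),np.median(q[:,2]),q.min(0),q.max(0))
E
```

```text
table [ 0.291 -0.072  0.006]
table [ 0.315 -0.352  0.001]
table [ 0.293  0.171 -0.001]
232 [-2.  5.  3. -3. -6. -3. -5.  0. -1. -4. -4. -0. -3. -2. -2. -0.]
234 [-3.  3.  2.  3. -1. -2. -6. -1. -2. -4. -2. -1. -2.  2. -2. -3.]
236 [-3. -6. 33. 34. 30.  4. -4. -2. -6. -2. 61. 57. 64. 63. 56. -0.]
238 [-1. -2. 33. 28. 37. 57. 66. 67. 62. 65. 64. 64. 62. 63. 66. -3.]
240 [-1. 66. 69. 60. 60. 62. 60. 62. 67. 65. 65. 65. 63. 62. 63. -5.]
242 [-1. 64. 65. nan 64. 65. 65. 64. 63. 60. 62. 63. 58. 57. -5. -2.]
244 [ 2. 60. 64. 58. 60. 59. 62. 54. -0. -3.  2. -1. -4.  2. -0. -5.]
246 [-4. 31. 37. 38. 36. 32. -3. -3. -4.  2.  3.  3. -4.  2.  0. -2.]
248 [-1. 23. 33. 32. 34. 28.  0.  6. -2. -0.  1. -2. -3. -2. -1. -1.]
287 [ 0.434 -0.277  0.062] 0.06251446662646143 [ 0.423 -0.327  0.048] [ 0.448 -0.226  0.073]
```

View pics/c1.png

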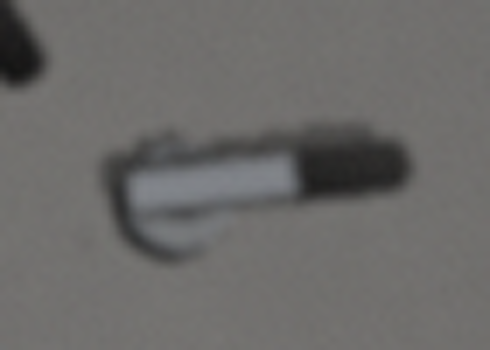

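View pics/c2.png

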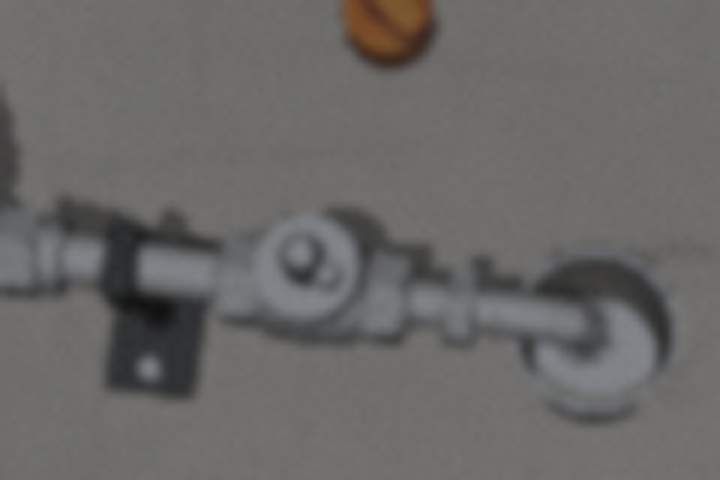

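View pics/c3.png

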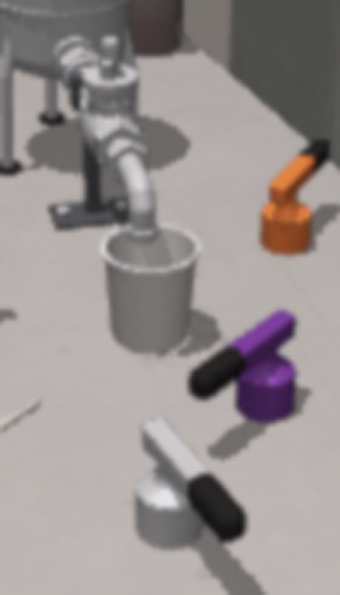

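```bash
python3 - <<'E'
from h import *
np.set_printoptions(precision=4,suppress=True,linewidth=200)
z=load('top0');P=pts(z)
sub=P[228:252,355:410].reshape(-1,3);q=sub[(sub[:,2]>.045)&(sub[:,2]<.08)][:,:2]
q=q.astype(np.float32)
print('rect',cv2.minAreaRect(q))
c=q.mean(0);w,V=np.linalg.eigh(np.cov(q.T));d=V[:,1];d*=np.sign(-d[1]);t=(q-c)@d
t0,t1=np.percentile(t,[1,99]);n=np.array([-d[1],d[0]]);s=(q-c)@n
print('dir arm',d,np.degrees(np.arctan2(d[1],d[0])),t0,t1,'width',np.percentile(s,[2,98]),'hub',c+d*(t0+.024),c+d*(t1-.078))
# hub top at z~.03
h=sub[(sub[:,2]>.02)&(sub[:,2]<.042)];print('hub pts',len(h),h.min(0),h.max(0))
# valve
for r in range(190,222,2): print(r,(P[r,226:262:2,2]*1000).round(0))
sv=P[190:222,226:262].reshape(-1,3);g=sv[(sv[:,2]>.15)&(sv[:,2]<.17)][:,:2].astype(np.float32)
print('shoulder',len(g),cv2.minEnclosingCircle(g),g.mean(0))
st=sv[(sv[:,2]>.178)];print('stem',len(st),st.mean(0))
tk=P[160:225,110:185].reshape(-1,3);tk=tk[(tk[:,2]>.17)&(tk[:,2]<.235)];print('lid',tk.mean(0),cv2.minEnclosingCircle(tk[:,:2].astype(np.float32)),np.median(tk[:,2]))
cp=P[200:240,270:310].reshape(-1,3);cp=cp[(cp[:,2]>.066)&(cp[:,2]<.08)];print('cup',cv2.minEnclosingCircle(cp[:,:2].astype(np.float32)))
E
```

```text
rect ((0.4350566565990448, -0.2766348123550415), (0.018074925988912582, 0.10210032016038895), 5.495408535003662)
dir arm [ 0.1013 -0.9949] -84.18498627809646 -0.04998013419294932 0.04788012859747237 width [-0.0078  0.0086] hub [ 0.4317 -0.2509] [ 0.4313 -0.2468]
hub pts 99 [ 0.4115 -0.2679  0.0213] [ 0.4512 -0.2326  0.0391]
190 [-2. -6.  2. -2. -3.  0. -3. -5.  0.  7. -2.  2. -2. -3.  0. -1.  0. -4.]
192 [ 2.  2.  0. -8.  1. -0. -6. -1.  1. -1. -1.  2.  4. -1. -0. -1. -3. -0.]
194 [ 3. -2. -2.  0. -4.  1.  2. -4. -6. -1.  0. -5. -0. -1. -1.  2. -2. -2.]
196 [ -0.   2.  -5.  -2.  -2.  -2. 159. 157. 155.  -3.  -6.   1.  -2.   2.  -6.  -2.   1.  -6.]
198 [ -5.  -0.  -3.  -1.  -1. 161. 160. 153. 162. 157. 158.   1.  -2.   4.   0.   4.  -1.  -1.]
200 [ -6. 127. 123. 125. 161. 159. 188. 186. 159. 158. 161.  -2.  -2.  -4.  -0.  -2.  -4.  nan]
202 [127. 128. 129. 162. 160. 187. 193. 191. 182. 160. 161. 157. 125. 123. 125.  -4.  -4.  -2.]
204 [134. 134. 139. 158. 157. 159. 184. 186. 184. 175. 158. 156. 132. 130. 125. 125. 113.  -2.]
206 [134. 132. 133. 157. 155. 159. 175. 181. 174. 174. 161. 
[... 278 characters left out ...]
162. 132. 129. 129. 127. 125. 129. 122. 124.]
214 [ -1.  -8. 104. 118. 124. 127. 123. 126. 125. 131. 131. 124. 125. 128. 126. 125. 108. 119.]
216 [  3.  -2.   2.   1.   1. 111. 117. 123. 121. 122. 125. 123. 107. 121. 126. 119.  -1.  -2.]
218 [-2. -6.  0.  0. -4. -1.  1. -8.  4.  3.  1. -3. -0. -3.  0.  1.  1.  2.]
220 [-8. -3.  1. -9. -4. -3.  1. -4. -2. -3. -4. -1. -1. -1.  0.  1. -1.  1.]
shoulder 205 ((0.5092822313308716, 0.06842279434204102), 0.0216374434530735) [0.5081 0.0685]
stem 37 [0.5084 0.0688 0.1859]
lid [0.5349 0.2777 0.2176] ((0.5393535494804382, 0.28149834275245667), 0.06780902296304703) 0.2196223679540964
cup ((0.49923795461654663, -0.04435966908931732), 0.035138100385665894)
```

```bash
cat >> h.py <<'E'
from scipy.spatial.transform import Rotation as Ro
def frame(s=None):
    s=s or env.get_state(); w,x,y,z=s['orientation']; return np.array(s['tcp_pos']),Ro.from_quat([x,y,z,w]).as_matrix()
def go(p,jaw=None):
    """offset cm & yaw deg to put TCP at p with tool y at world angle jaw (deg)"""
    s=env.get_state();t,R=frame(s); o=R.T@(np.array(p)-t)*100
    j=np.degrees(np.arctan2(R[1,1],R[0,1])); 
    out='offset %s jaw now %.2f'%(o.round(2),j)
    if jaw is not None: out+=' yaw %.2f (opp %.2f)'%(-((jaw-j+180)%360-180),-((jaw+180-j+180)%360-180))
    print(out,'tcp',t.round(4),'q',np.round(s['joint_pos'],2),'F',np.round(s['wrist_force'],1),'M',np.round(s['ft_torque'],2),'gap',round(s['finger_gap'],4),'tilt',R[:,0].round(3),'t',s['clock'])
E
python3 - <<'E'
from h import *
go([.37,.15,.28],5.7); go([.4325,-.2497,.12],5.7)
E
```

```text
offset [ -8.08 -29.36  28.36] jaw now 67.33 yaw 61.63 (opp -118.37) tcp [0.2215 0.5302 0.1988] q [ 1.04  0.31  0.05  1.3  -0.    1.43] F [ 0.3 -0.6 -0.3] M [ 0.01  0.01 -0.  ] gap 0.0858 tilt [-0.001 -0.001 -1.   ] t 0.15
offset [  7.96 -63.81  49.54] jaw now 67.33 yaw 61.63 (opp -118.37) tcp [0.2215 0.5302 0.1988] q [ 1.04  0.31  0.05  1.3  -0.    1.43] F [ 0.3 -0.6 -0.3] M [ 0.01  0.01 -0.  ] gap 0.0858 tilt [-0.001 -0.001 -1.   ] t 0.15
```

Request:
{"fn": "servo_tool", "kwargs": {"increments": [{"offset":[-4,-1,1],"yaw":-6},{"offset":[-8,-3,3],"yaw":-14},{"offset":[-8,-6,6],"yaw":-22},{"offset":[-8,-9.5,9],"yaw":-30},{"offset":[-8,-13,12.5],"yaw":-38},{"offset":[-8,-16.5,16],"yaw":-46},{"offset":[-8,-20,19.5],"yaw":-54},{"offset":[-8,-23.5,23],"yaw":-62}], "claw": 1, "force": 30}}

```text
clock: 0.95
tcp_pos: [0.334, 0.2483, 0.2795]
orientation: [0.672, -0.222, 0.671, 0.222]
wrist_force: [1.3, 0.6, -0.1]
finger_gap: 0.0852
```

```bash
python3 - <<'E'
from h import *
go([.43,-.2497,.16],185.7)
E
```

```text
offset [ 11.95 -45.74 -21.92] jaw now 126.52 yaw -59.18 (opp 120.82) tcp [0.334  0.2483 0.2795] q [ 0.45 -0.01 -0.14  1.44 -0.   -0.19] F [ 1.3  0.6 -0.1] M [-0.03 -0.05  0.02] gap 0.0852 tilt [ 0.  0. -1.] t 0.95
```

```bash
python3 - <<'E'
from h import *
go([.505,.065,.28],127)
E
```

```text
offset [ -0.05 -24.91   2.84] jaw now 126.52 yaw -0.48 (opp 179.52) tcp [0.334  0.2483 0.2795] q [ 0.45 -0.01 -0.14  1.44 -0.   -0.19] F [ 1.3  0.6 -0.1] M [-0.03 -0.05  0.02] gap 0.0852 tilt [ 0.  0. -1.] t 0.95
```

Request:
{"fn": "servo_tool", "kwargs": {"increments": [{"offset":[0,-4,0.5],"yaw":0},{"offset":[0,-8.5,1],"yaw":0},{"offset":[0,-13,1.5],"yaw":0},{"offset":[0,-17.5,2],"yaw":0},{"offset":[0,-22,2.5],"yaw":0},{"offset":[0,-25,2.8],"yaw":0},{"offset":[0,-25,2.8],"yaw":0},{"offset":[0,-25,2.8],"yaw":0}]}}

```text
clock: 1.75
tcp_pos: [0.504, 0.0643, 0.2789]
orientation: [0.672, -0.219, 0.673, 0.22]
wrist_force: [-0.3, -0.4, 0.4]
finger_gap: 0.0853
```

```bash
python3 - <<'E'
from h import *
im,d,m=cap('wrist','w1'); z=load('w1');print(proj(z,[.509,.0685,.188]),proj(z,[.509,.0685,.16]))
E
```

```text
(np.float64(280.9433801097343), np.float64(204.52273331915538)) (np.float64(280.9796298159767), np.float64(195.10268086329208))
```

View pics/w1.png

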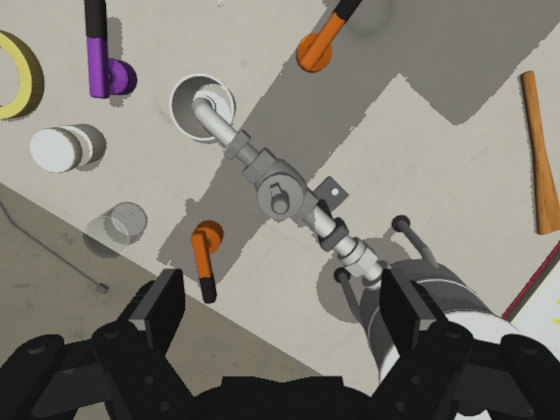

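```bash
cat > v.py <<'E'
from h import *
import sys
np.set_printoptions(precision=4,suppress=True,linewidth=200)
z=load('w1');P=pts(z);im=z['im']
save('w1c',cv2.resize(im[150:240,235:325],None,fx=6,fy=6,interpolation=cv2.INTER_CUBIC))
sv=P[150:240,235:325].reshape(-1,3)
sh=sv[(sv[:,2]>.152)&(sv[:,2]<.167)][:,:2].astype(np.float32)
print('shoulder',cv2.minEnclosingCircle(sh),len(sh))
h=cv2.convexHull(sh)[:,0]
print('hull circ fit',)
A=np.c_[2*h,np.ones(len(h))];x=np.linalg.lstsq(A,(h**2).sum(1),rcond=None)[0];print(x[:2],np.sqrt(x[2]+x[0]**2+x[1]**2))
st=sv[(sv[:,2]>.181)&(sv[:,2]<.195)];print('stemtop',cv2.minEnclosingCircle(st[:,:2].astype(np.float32)),st.mean(0),len(st))
c=x[:2]
k=sv[(sv[:,2]>.168)&(sv[:,2]<.180)];r=np.hypot(*(k[:,:2]-c).T);kk=k[r>.010]
print('key',len(kk),kk.mean(0),np.degrees(np.arctan2(*(kk.mean(0)[:2]-c)[::-1])))
# pipe axis: points with z .11-.15 along pipe
al=P[60:300,180:400].reshape(-1,3)
al=al[(al[:,2]>.10)&(al[:,2]<.15)]
rr=np.hypot(*(al[:,:2]-c).T);al=al[(rr>.03)&(rr<.11)]
for s in (1,-1):
    a=al[(al[:,1]-c[1])*s>0][:,:2]; m=a.mean(0); print('pipe',s,len(a),m,np.degrees(np.arctan2(*((m-c)*s)[::-1])))
w,V=np.linalg.eigh(np.cov(al[:,:2].T));d=V[:,1];d*=np.sign(d[1]);print('pca',np.degrees(np.arctan2(d[1],d[0])))
E
python3 v.py
```

```text
shoulder ((0.5110718607902527, 0.06856027245521545), 0.021646831184625626) 1278
hull circ fit
[0.511  0.0684] 0.021226900574158155
stemtop ((0.5111376643180847, 0.06852971762418747), 0.008055775426328182) [0.5102 0.0678 0.1862] 273
key 63 [0.5045 0.0579 0.173 ] -121.82180042373588
pipe 1 1973 [0.5188 0.138 ] 83.60454142194932
pipe -1 2019 [0.5005 0.0041] 80.74751596083438
pca 82.20671335401566
```

```bash
sleep 1
```

```text
(no output)
```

View pics/w1c.png

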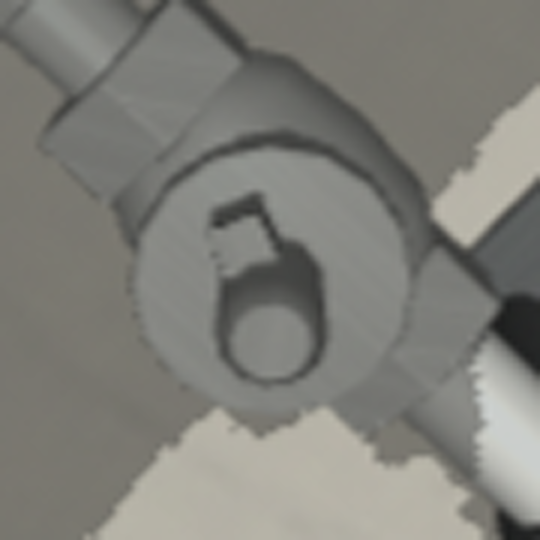

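```bash
python3 - <<'E'
from h import *
z=load('w1');T=z['world_from_camera'];f=210/np.tan(np.radians(float(z['vertical_fov']))/2)
def ray(u,v,h):
    d=T[:3,:3]@np.array([(u-z['cx'])/f,-(v-z['cy'])/f,-1]);return T[:3,3]+d*(h-T[2,3])/d[2]
c=ray(235+270/6,150+341/6,.188);print('stem c',c)
c2=ray(235+273/6,150+282/6,.16);print('shoulder c',c2)
for n,(a,b) in dict(fl=(212,212),fr=(260,198),nr=(283,243)).items():
    p=ray(235+a/6,150+b/6,.174);r=p-c2;print(n,p,np.hypot(*r[:2])*1e3,np.degrees(np.arctan2(r[1],r[0])))
p=ray(235+283/6,150+243/6,.174)-ray(235+260/6,150+198/6,.174);print('edge dir',np.degrees(np.arctan2(-p[1],-p[0])))
p=ray(235+212/6,150+212/6,.174)-ray(235+260/6,150+198/6,.174);print('end dir-90',np.degrees(np.arctan2(p[1],p[0])))
go([.4325,-.2497,.16],185.7)
E
```

```text
stem c [0.51107222 0.06904678 0.188     ]
shoulder c [0.5106943  0.06919766 0.16      ]
fl [0.50408039 0.05375079 0.174     ] 16.8032625176622 -113.17920893154864
fr [0.49842686 0.05805004 0.174     ] 16.575871399772627 -137.7380391219848
nr [0.50183409 0.06455779 0.174     ] 10.001582115076497 -152.36005646871237
edge dir -117.63494747736274
end dir-90 -37.25130419393619
offset [ 11.92 -21.21 -24.3 ] jaw now 126.19 yaw -59.51 (opp 120.49) tcp [0.5035 0.065  0.2792] q [-0.03  0.17  0.06  1.46  0.   -0.66] F [-0.5 -0.3 -0.2] M [0.01 0.02 0.01] gap 0.0855 tilt [-0.001  0.    -1.   ] t 1.8
```

Request:
{"fn": "servo_tool", "kwargs": {"increments": [{"offset":[0,-2.5,-3],"yaw":-7},{"offset":[1,-5.5,-6.5],"yaw":-15},{"offset":[2,-8.5,-10],"yaw":-23},{"offset":[3.5,-11.5,-13.5],"yaw":-31},{"offset":[5,-15,-17],"yaw":-39},{"offset":[6.5,-18.5,-21],"yaw":-47},{"offset":[8,-21.2,-24.3],"yaw":-55},{"offset":[8,-21.2,-24.3],"yaw":-59.5}]}}

```text
clock: 2.6
tcp_pos: [0.4323, -0.2505, 0.1989]
orientation: [0.473, -0.526, 0.473, 0.526]
wrist_force: [0.6, 0.8, 0.5]
finger_gap: 0.0853
```

```bash
cat > hd.py <<'E'
from h import *
import sys
np.set_printoptions(precision=4,suppress=True,linewidth=200)
tag=sys.argv[1]; cap('wrist',tag); z=load(tag);P=pts(z)
print(proj(z,[.4325,-.2497,.064]))
sub=P[:300].reshape(-1,3);sub=sub[np.hypot(sub[:,0]-.435,sub[:,1]+.277)<.075]
q=sub[(sub[:,2]>.052)&(sub[:,2]<.08)][:,:2].astype(np.float32)
(cx,cy),(w,h),a=cv2.minAreaRect(q);print('rect',cx,cy,w,h,a,len(q))
B=cv2.boxPoints(((cx,cy),(w,h),a));e=[B[1]-B[0],B[2]-B[1]];e=max(e,key=np.linalg.norm);d=e/np.linalg.norm(e);d*=np.sign(-d[1])
L=np.linalg.norm(e);print('arm ang',np.degrees(np.arctan2(d[1],d[0])),'hub',np.array([cx,cy])-d*(L/2-.024))
hb=sub[(sub[:,2]>.024)&(sub[:,2]<.037)][:,:2].astype(np.float32);print('hubring',cv2.minEnclosingCircle(hb))
go([.4325,-.2497,.044],185.7)
E
python3 hd.py w2
```

```text
(np.float64(281.8102059784903), np.float64(183.766739593208))
rect 0.43751388788223267 -0.27772462368011475 0.017471671104431152 0.10022086650133133 6.353899002075195 1960
arm ang -83.64611 hub [ 0.4346 -0.2518]
hubring ((0.43478482961654663, -0.2510657012462616), 0.020385589450597763)
offset [15.36 -0.17  0.34] jaw now -173.81 yaw 0.49 (opp -179.51) tcp [ 0.4315 -0.2531  0.1976] q [-0.69  0.17 -0.15  1.26 -0.   -2.37] F [ 0.6 -2.7 -0.6] M [-0.2   0.02  0.09] gap 0.085 tilt [-0.002 -0.001 -1.   ] t 2.65
```

View pics/w2.png

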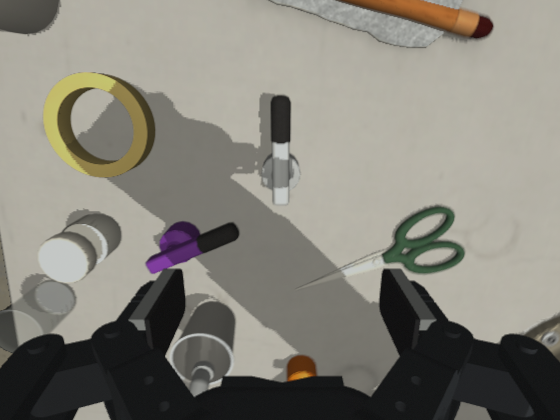

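```bash
python3 - <<'E'
from h import *
z=load('w2');P=pts(z);hsv=cv2.cvtColor(z['im'],cv2.COLOR_RGB2HSV)
s=P[200:280,130:250].reshape(-1,3);s=s[(s[:,2]>.02)&(s[:,2]<.08)];print(s.min(0),s.max(0))
r=s-np.array([.4347,-.2514,0]);print(np.sort(np.hypot(r[:,0],r[:,1]))[:5]); m=np.abs(r[:,1])<.03;print(r[m,0].min() if m.any() else None)
go([.4347,-.2514,.10],186.3)
E
```

```text
[ 0.4712997  -0.20078843  0.02006266] [ 0.56403274 -0.13872557  0.06602178]
[0.06599821 0.06635501 0.06656421 0.06674458 0.06674506]
None
offset [ 9.76 -0.36  0.14] jaw now -173.81 yaw -0.11 (opp 179.89) tcp [ 0.4315 -0.2531  0.1976] q [-0.69  0.17 -0.15  1.26 -0.   -2.37] F [ 0.6 -2.7 -0.6] M [-0.2   0.02  0.09] gap 0.085 tilt [-0.002 -0.001 -1.   ] t 2.65
```

Request:
{"fn": "servo_tool", "kwargs": {"increments": [{"offset":[0,-0.2,0.2],"yaw":0},{"offset":[2,-0.3,0.2],"yaw":0},{"offset":[5,-0.3,0.2],"yaw":0},{"offset":[8,-0.3,0.2],"yaw":0},{"offset":[10,-0.3,0.2],"yaw":0},{"offset":[10,-0.3,0.2],"yaw":0},{"offset":[10,-0.3,0.2],"yaw":0},{"offset":[10,-0.3,0.2],"yaw":0}], "claw": 0.55}}

```text
clock: 3.45
tcp_pos: [0.4374, -0.2474, 0.1014]
orientation: [-0.474, 0.526, -0.474, -0.524]
wrist_force: [0.4, -0.3, 0.5]
finger_gap: 0.0471
```

```bash
python3 - <<'E'
from h import *
go([.4347,-.2514,.0435],186.3)
E
python3 hd.py w3
```

```text
offset [ 5.79  0.32 -0.36] jaw now -174.23 yaw -0.53 (opp 179.47) tcp [ 0.4374 -0.2474  0.1014] q [-0.67  0.23 -0.32  1.02  0.   -2.35] F [ 0.4 -0.3  0.5] M [-0.03 -0.   -0.01] gap 0.0471 tilt [ 0.002 -0.002 -1.   ] t 3.45
(np.float64(290.13532279467535), np.float64(216.20256482820642))
rect 0.4374980628490448 -0.2776665985584259 0.017990006133913994 0.10088888555765152 5.494523048400879 3947
arm ang -84.50546 hub [ 0.435  -0.2513]
hubring ((0.43466249108314514, -0.25085893273353577), 0.020426208153367043)
offset [ 5.73  0.52 -0.14] jaw now -174.25 yaw 0.05 (opp -179.95) tcp [ 0.4374 -0.2477  0.1013] q [-0.68  0.23 -0.32  1.02  0.   -2.35] F [0.1 0.4 0.1] M [-0.02 -0.04 -0.01] gap 0.0469 tilt [ 0.003 -0.002 -1.   ] t 3.5
```

View pics/w3.png

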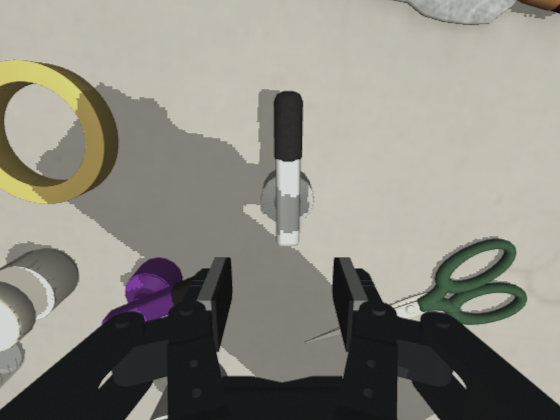

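Request:
{"fn": "servo_tool", "kwargs": {"increments": [{"offset":[1,0.2,-0.2],"yaw":0},{"offset":[2.5,0.3,-0.3],"yaw":0},{"offset":[4,0.3,-0.3],"yaw":0},{"offset":[5,0.3,-0.3],"yaw":0},{"offset":[5.7,0.3,-0.3],"yaw":0},{"offset":[5.7,0.3,-0.3],"yaw":0},{"offset":[5.7,0.3,-0.3],"yaw":0},{"offset":[5.7,0.3,-0.3],"yaw":0}]}}

```text
clock: 4.3
tcp_pos: [0.4339, -0.2512, 0.0432]
orientation: [-0.475, 0.525, -0.474, -0.524]
wrist_force: [0.7, 0.0, 0.0]
finger_gap: 0.047
```

```bash
python3 - <<'E'
from h import *
go([.4348,-.2511,.0435],186)
E
```

```text
offset [-0.03 -0.09  0.  ] jaw now -174.29 yaw -0.29 (opp 179.71) tcp [ 0.4339 -0.2512  0.0432] q [-0.69  0.28 -0.41  0.88  0.   -2.36] F [0.7 0.  0. ] M [0.07 0.02 0.02] gap 0.047 tilt [ 0.001 -0.001 -1.   ] t 4.3
```

Request:
{"fn": "servo_tool", "kwargs": {"increments": [{"offset":[-0.1,-0.1,0],"yaw":0},{"offset":[-0.1,-0.1,0],"yaw":0},{"offset":[-0.1,-0.1,0],"yaw":0},{"offset":[-0.1,-0.1,0],"yaw":0},{"offset":[-0.1,-0.1,0],"yaw":0},{"offset":[-0.1,-0.1,0],"yaw":0},{"offset":[-0.1,-0.1,0],"yaw":0},{"offset":[-0.1,-0.1,0],"yaw":0}], "claw": 0, "force": 35}}

```text
clock: 5.1
tcp_pos: [0.4344, -0.2507, 0.0435]
orientation: [0.474, -0.524, 0.474, 0.524]
wrist_force: [0.2, -0.2, 0.4]
finger_gap: 0.0
```

```bash
python3 - <<'E'
from h import *
go([.4348,-.2511,.13],186)
E
```

```text
offset [-8.65 -0.04 -0.05] jaw now -174.29 yaw -0.29 (opp 179.71) tcp [ 0.4344 -0.2507  0.0435] q [-0.68  0.28 -0.41  0.89  0.   -2.35] F [ 0.2 -0.2  0.4] M [-0.04  0.01  0.01] gap 0.0 tilt [-0.  0. -1.] t 5.1
```

```bash
python3 - <<'E'
from h import *
cap('wrist','w4');cap('side','s4')
z=load('s4');u,v=proj(z,[.434,-.25,.05]);print(u,v);u=int(u);v=int(v)
save('s4c',cv2.resize(z['im'][v-100:v+50,u-75:u+75],None,fx=4,fy=4,interpolation=cv2.INTER_CUBIC))
E
```

```text
278.6641114852332 303.43289263161927
```

View pics/w4.png

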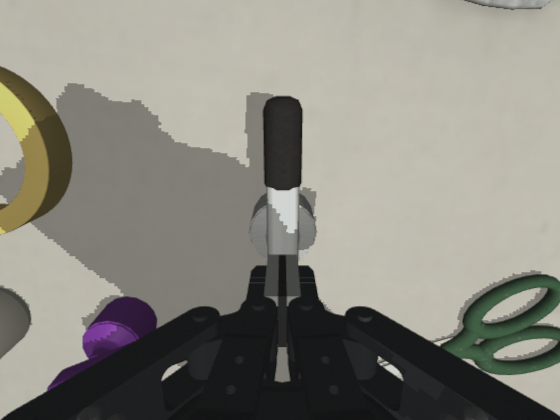

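View pics/s4c.png

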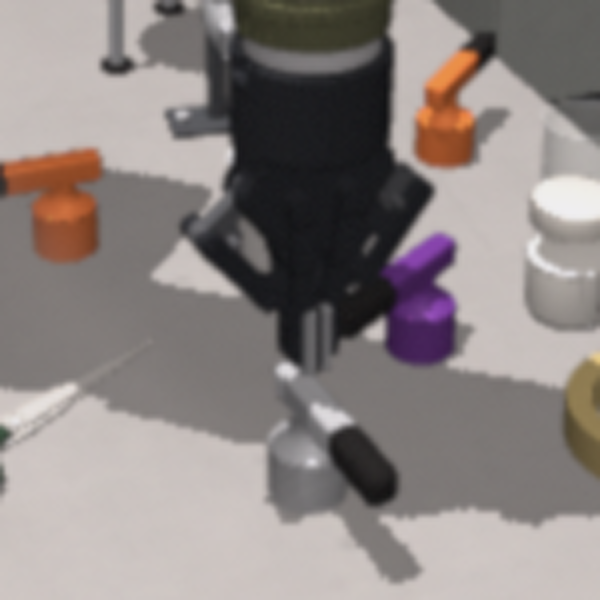

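```bash
python3 - <<'E'
from h import *
np.set_printoptions(precision=4,suppress=True,linewidth=200)
z=load('w4');P=pts(z);s=load('s4');Q=pts(s)
st=env.get_state();print(st['tcp_pos'],proj(z,st['tcp_pos']),proj(s,st['tcp_pos']))
for u,v in [(262,268),(303,268),(262,275),(303,285),(272,262),(282,250),(282,230),(282,256),(273,290)]: print(u,v,P[v,u])
for u,v in [(281,292),(281,285),(275,290),(275,280),(277,298),(290,310),(284,303)]: print('s',u,v,Q[v,u])
print(z['world_from_camera'])
E
```

```text
[ 0.4344 -0.2507  0.0435] (np.float64(282.3765060593303), np.float64(241.71854902724212)) (np.float64(278.9516388389582), np.float64(306.2500944074099))
262 268 [ 0.444  -0.2555  0.0846]
303 268 [ 0.4261 -0.2574  0.0849]
262 275 [ 0.4436 -0.255   0.0898]
303 285 [ 0.427  -0.2576  0.0994]
272 262 [ 0.4399 -0.2594  0.0857]
282 250 [ 0.4351 -0.2552  0.0639]
282 230 [ 0.4361 -0.2656  0.0632]
282 256 [ 0.4356 -0.2599  0.0802]
273 290 [ 0.4389 -0.2602  0.1091]
s 281 292 [ 0.434  -0.2616  0.0849]
s 281 285 [ 0.4336 -0.2621  0.1015]
s 275 290 [ 0.4229 -0.2581  0.09  ]
s 275 280 [ 0.4218 -0.2607  0.1147]
s 277 298 [ 0.4309 -0.2486  0.0629]
s 290 310 [ 0.44   -0.2931  0.063 ]
s 284 303 [ 0.4372 -0.2697  0.0638]
[[-0.9951  0.094   0.0311  0.4425]
 [-0.099  -0.9467 -0.3064 -0.3278]
 [ 0.0006 -0.308   0.9514  0.2176]
 [ 0.      0.      0.      1.    ]]
```

```bash
python3 - <<'E'
from h import *
z=load('w4');save('w4c',cv2.resize(z['im'][180:350,200:370],None,fx=3.5,fy=3.5,interpolation=cv2.INTER_CUBIC))
E
```

```text
(no output)
```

View pics/w4c.png

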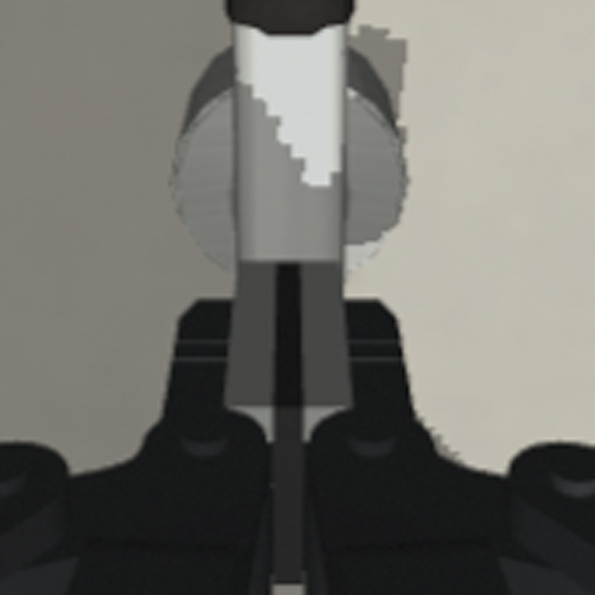

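```bash
python3 - <<'E'
from h import *
np.set_printoptions(precision=4,suppress=True,linewidth=200)
for t,cols,r0,r1 in (('w1',(165,170,400,395),262,300),('w2',(165,170,400,395),262,300),('w3',(212,222,352,342),252,290),('w4',(258,265,300,273),255,300)):
    z=load(t);P=pts(z)
    q=P[r0:r1+60,140:420].reshape(-1,3); c=z['world_from_camera'][:3,3]; 
    q=q[q[:,2]>c[2]-.2]; 
    print(t,'cam z',c[2],'near pts min z',np.nanpercentile(q[:,2],[0,.5,2]))
    for u in cols: print(u,[P[r,u].round(3).tolist() for r in range(r0,r1,8)])
E
```

```text
w1 cam z 0.45306692086668404 near pts min z [0.3221 0.3241 0.3257]
165 [[0.731, 0.017, 0.001], [0.524, 0.02, 0.329], [0.523, 0.022, 0.334], [0.521, 0.024, 0.342], [0.521, 0.025, 0.345]]
170 [[0.727, 0.023, -0.001], [0.522, 0.022, 0.329], [0.521, 0.024, 0.335], [0.522, 0.025, 0.338], [0.524, 0.027, 0.34]]
400 [[0.505, 0.231, 0.111], [0.467, 0.099, 0.329], [0.468, 0.097, 0.335], [0.469, 0.095, 0.342], [0.47, 0.094, 0.346]]
395 [[0.509, 0.23, 0.105], [0.468, 0.097, 0.329], [0.469, 0.094, 0.336], [0.47, 0.093, 0.341], [0.473, 0.095, 0.342]]
w2 cam z 0.37302206590007925 near pts min z [0.2425 0.2442 0.2458]
165 [[0.542, -0.156, 0.064], [0.481, -0.255, 0.249], [0.479, -0.255, 0.255], [0.477, -0.256, 0.262], [0.476, -0.254, 0.265]]
170 [[0.537, -0.156, 0.063], [0.48, -0.254, 0.247], [0.477, -0.256, 0.256], [0.476, -0.254, 0.259], [0.476, -0.252, 0.261]]
400 [[0.281, -0.155, 0.01], [0.385, -0.265, 0.249], [0.388, -0.265, 0.256], [0.389, -0.264, 0.26], [0.391, -0.264, 0.267]]
395 [[0.287, -0.154, 0.009], [0.387, -0.265, 0.249], [0.39, -0.265, 0.256], [0.392, -0.265, 0.262], [0.391, -0.262, 0.
[... 514 characters left out ...]
.149], [0.415, -0.259, 0.156], [0.415, -0.257, 0.159]]
w4 cam z 0.21758432459928653 near pts min z [0.0176 0.025  0.0839]
258 [[0.449, -0.219, -0.0], [0.448, -0.213, -0.0], [0.446, -0.255, 0.086], [0.445, -0.256, 0.094], [0.445, -0.255, 0.1], [0.444, -0.255, 0.105]]
265 [[0.443, -0.236, 0.032], [0.443, -0.213, -0.0], [0.443, -0.256, 0.088], [0.442, -0.26, 0.101], [0.442, -0.26, 0.106], [0.442, -0.259, 0.111]]
300 [[0.422, -0.238, 0.032], [0.418, -0.216, -0.0], [0.428, -0.257, 0.087], [0.428, -0.257, 0.094], [0.428, -0.257, 0.1], [0.429, -0.257, 0.106]]
273 [[0.44, -0.26, 0.079], [0.439, -0.26, 0.088], [0.439, -0.26, 0.095], [0.439, -0.26, 0.101], [0.439, -0.26, 0.107], [0.439, -0.26, 0.112]]
```

The fingers shut on nothing. Wrist and side depth both put the closed fingertips at z≈0.079 while the reported TCP z is 0.0435. So the real tips stand about 36 mm behind the reported TCP, and I'll allow for that from here. Reopening and going lower.

Request:
{"fn": "servo_tool", "kwargs": {"increments": [{"offset":[0,0,0],"yaw":0},{"offset":[0,0,0],"yaw":0},{"offset":[0,0,0],"yaw":0},{"offset":[0,0,0],"yaw":0},{"offset":[0,0,0],"yaw":0},{"offset":[0.8,0,0],"yaw":0},{"offset":[1.6,0,0],"yaw":0},{"offset":[2,0,0],"yaw":0}], "claw": 0.55}}

```text
clock: 6.0
tcp_pos: [0.4337, -0.2502, 0.0222]
orientation: [0.474, -0.524, 0.474, 0.525]
wrist_force: [-0.6, 0.1, -0.1]
finger_gap: 0.0467
```

```bash
python3 - <<'E'
from h import *
go([.4348,-.2511,.006],186)
z=cap('wrist','w5')
E
```

```text
offset [ 1.62 -0.1  -0.11] jaw now -174.29 yaw -0.29 (opp 179.71) tcp [ 0.4337 -0.2502  0.0222] q [-0.68  0.3  -0.43  0.84  0.   -2.35] F [-0.6  0.1 -0.1] M [-0.02 -0.    0.01] gap 0.0467 tilt [-0.001  0.001 -1.   ] t 6.0
```

View pics/w5.png

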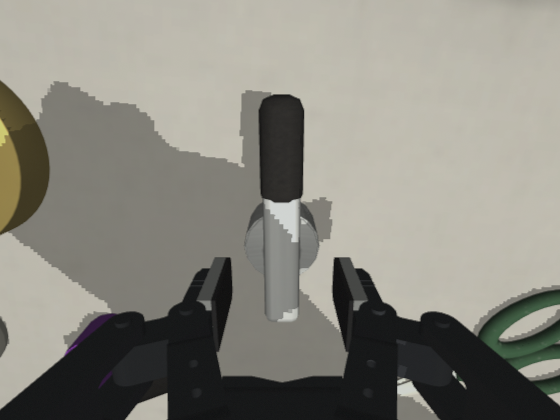

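Request:
{"fn": "servo_tool", "kwargs": {"increments": [{"offset":[0.6,-0.1,-0.1],"yaw":0},{"offset":[1.2,-0.1,-0.1],"yaw":0},{"offset":[1.6,-0.1,-0.1],"yaw":0},{"offset":[1.6,-0.1,-0.1],"yaw":0},{"offset":[1.6,-0.1,-0.1],"yaw":0},{"offset":[1.6,-0.1,-0.1],"yaw":0},{"offset":[1.6,-0.1,-0.1],"yaw":0},{"offset":[1.6,-0.1,-0.1],"yaw":0}]}}

```text
clock: 6.85
tcp_pos: [0.4357, -0.2517, 0.0078]
orientation: [-0.475, 0.524, -0.474, -0.524]
wrist_force: [0.3, 0.2, -0.1]
finger_gap: 0.047
```

Request:
{"fn": "servo_tool", "kwargs": {"increments": [{"offset":[0,0,0],"yaw":0},{"offset":[0,0,0],"yaw":0},{"offset":[0,0,0],"yaw":0},{"offset":[0,0,0],"yaw":0},{"offset":[0,0,0],"yaw":0},{"offset":[0,0,0],"yaw":0},{"offset":[0,0,0],"yaw":0},{"offset":[0,0,0],"yaw":0}], "claw": 0}}

```text
clock: 7.65
tcp_pos: [0.4355, -0.2516, 0.0075]
orientation: [0.474, -0.524, 0.474, 0.524]
wrist_force: [-0.1, 0.5, 1.1]
finger_gap: 0.0153
```

```bash
python3 - <<'E'
from h import *
go([.4348,-.2511,.006],186)
cap('wrist','w6')
E
```

```text
offset [0.15 0.06 0.05] jaw now -174.29 yaw -0.29 (opp 179.71) tcp [ 0.4355 -0.2516  0.0075] q [-0.68  0.32 -0.45  0.8   0.   -2.35] F [-0.1  0.5  1.1] M [-0.03  0.13  0.01] gap 0.0153 tilt [-0.  0. -1.] t 7.65
```

View pics/w6.png

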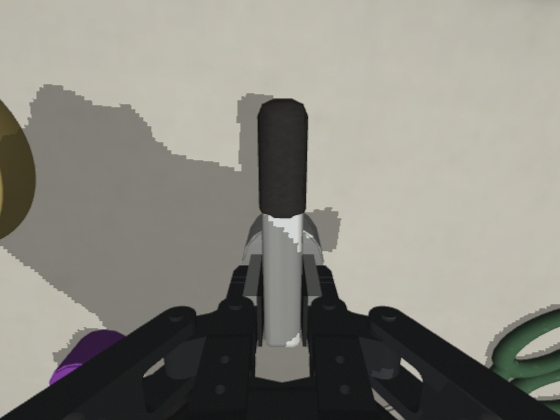

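Request:
{"fn": "servo_tool", "kwargs": {"increments": [{"offset":[-1,0,0],"yaw":0},{"offset":[-3.5,0,0],"yaw":0},{"offset":[-7,0,0],"yaw":0},{"offset":[-11,0,0],"yaw":0},{"offset":[-15,0,0],"yaw":0},{"offset":[-19,0,0],"yaw":0},{"offset":[-22,0,0],"yaw":0},{"offset":[-24,0,0],"yaw":0}]}}

```text
clock: 8.5
tcp_pos: [0.436, -0.2518, 0.2506]
orientation: [-0.475, 0.525, -0.474, -0.523]
wrist_force: [-0.7, -0.7, -3.2]
finger_gap: 0.0154
```

```bash
cat > off.py <<'E'
from h import *
import sys
np.set_printoptions(precision=4,suppress=True,linewidth=200)
tag=sys.argv[1]; s=env.get_state(); cap('wrist',tag); z=load(tag);P=pts(z)
t,R=frame(s)
L=(P-t)@R*1000   # tool coords mm
v,u=np.mgrid[:420,:560]
sel=(np.abs(L[...,1])<14)&(v<330)&(v>20)&(L[...,0]<0)&(L[...,0]>-75)
q=L[sel]; print(len(q))
top=q[(q[:,0]>-62)&(q[:,0]<-40)]
print('top depth hist',np.histogram(q[:,0],bins=np.arange(-75,5,5)))
print('z range',np.nanpercentile(top[:,2],[.5,99.5]),'y mean',top[:,1].mean())
for a in range(-10,90,10):
    w=top[(top[:,2]>a)&(top[:,2]<=a+10)]
    if len(w): print(a,len(w),'y',np.percentile(w[:,1],[2,50,98]).round(1),'x',np.median(w[:,0]).round(1))
go([.511,.069,.24],146)
E
python3 off.py w7
```

```text
12644
top depth hist (array([ 205,  673,  307, 8571, 1944,  161,  127,  105,   12,  150,  241,   46,   40,   35,   27]), array([-75, -70, -65, -60, -55, -50, -45, -40, -35, -30, -25, -20, -15, -10,  -5,   0]))
z range [-76.2603  14.2881] y mean -0.34780916697043385
-10 1556 y [-13.4  -0.3  13.2] x -55.9
0 837 y [-8.1 -0.7  7.2] x -56.1
10 375 y [-8.1 -0.3  7.2] x -56.0
offset [  1.22 -10.57  31.27] jaw now -174.28 yaw 39.72 (opp -140.28) tcp [ 0.4369 -0.2526  0.2532] q [-0.68  0.16 -0.02  1.38  0.   -2.35] F [ 1.4 -0.7  0.8] M [-0.1  -0.19 -0.01] gap 0.0153 tilt [ 0.006 -0.004 -1.   ] t 8.55
```

View pics/w7.png

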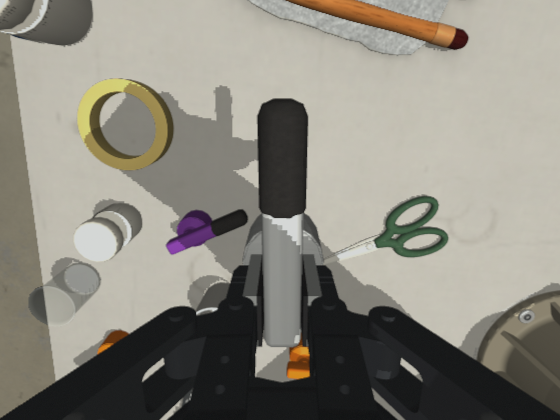

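Request:
{"fn": "servo_tool", "kwargs": {"increments": [{"offset":[0,-1,3],"yaw":5},{"offset":[0,-2,7],"yaw":11},{"offset":[0,-4,11.5],"yaw":17},{"offset":[0,-5.5,16],"yaw":23},{"offset":[0,-7,20.5],"yaw":29},{"offset":[0,-8.5,25],"yaw":35},{"offset":[0.5,-9.7,29],"yaw":39.7},{"offset":[0.5,-10.5,31.2],"yaw":39.7}]}}

```text
clock: 9.35
tcp_pos: [0.5081, 0.0725, 0.2412]
orientation: [0.624, -0.332, 0.625, 0.333]
wrist_force: [0.1, -0.7, -3.0]
finger_gap: 0.0156
```

Request:
{"fn": "servo_tool", "kwargs": {"increments": [{"offset":[0,0,0],"yaw":0},{"offset":[0,0,0],"yaw":0},{"offset":[0,0,0],"yaw":0},{"offset":[0,0,0],"yaw":0},{"offset":[0,0,0],"yaw":0},{"offset":[0,0,0],"yaw":0},{"offset":[0,0,0],"yaw":0},{"offset":[0,0,0],"yaw":0}]}}

```text
clock: 10.15
tcp_pos: [0.5089, 0.0691, 0.2426]
orientation: [0.624, -0.332, 0.624, 0.332]
wrist_force: [-0.7, 0.0, -3.4]
finger_gap: 0.0152
```

```bash
python3 - <<'E'
from h import *
go([.510,.068,.205],146)
cap('wrist','w8')
E
```

```text
offset [ 3.76 -0.15 -0.03] jaw now 145.99 yaw -0.01 (opp 179.99) tcp [0.5089 0.0691 0.2426] q [-0.02  0.18 -0.02  1.37  0.   -1.  ] F [-0.7  0.  -3.4] M [ 0.02 -0.02  0.01] gap 0.0152 tilt [ 0.  0. -1.] t 10.15
```

View pics/w8.png

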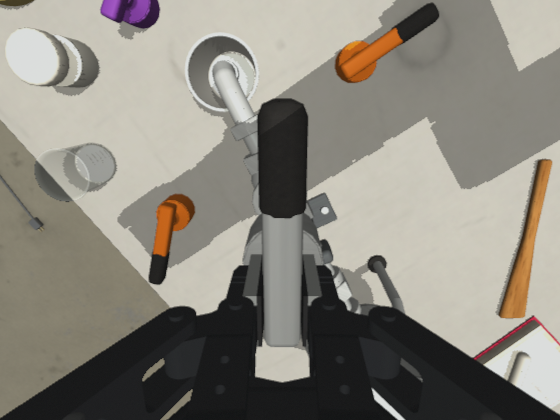

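Request:
{"fn": "servo_tool", "kwargs": {"increments": [{"offset":[0.5,-0.15,0],"yaw":0},{"offset":[1.3,-0.15,0],"yaw":0},{"offset":[2.2,-0.15,0],"yaw":0},{"offset":[3.1,-0.15,0],"yaw":0},{"offset":[3.8,-0.15,0],"yaw":0},{"offset":[3.8,-0.15,0],"yaw":0},{"offset":[3.8,-0.15,0],"yaw":0},{"offset":[3.8,-0.15,0],"yaw":0}]}}

```text
clock: 11.0
tcp_pos: [0.5104, 0.0685, 0.2049]
orientation: [0.625, -0.332, 0.624, 0.332]
wrist_force: [0.9, -0.1, -2.7]
finger_gap: 0.0152
```

```bash
python3 - <<'E'
from h import *
go([.510,.068,.195],146)
z=cap('side','s9');z=load('s9');u,v=proj(z,[.511,.069,.19]);print(u,v);u=int(u);v=int(v)
save('s9c',cv2.resize(z['im'][v-50:v+50,u-60:u+60],None,fx=6,fy=6,interpolation=cv2.INTER_CUBIC))
E
```

```text
offset [ 0.99  0.01 -0.06] jaw now 146.01 yaw 0.01 (opp -179.99) tcp [0.5104 0.0685 0.2049] q [-0.02  0.19 -0.1   1.28  0.   -1.  ] F [ 0.9 -0.1 -2.7] M [ 0.04 -0.04 -0.  ] gap 0.0152 tilt [ 0.001  0.    -1.   ] t 11.0
261.13502567567093 179.59032261967653
```

View pics/s9c.png

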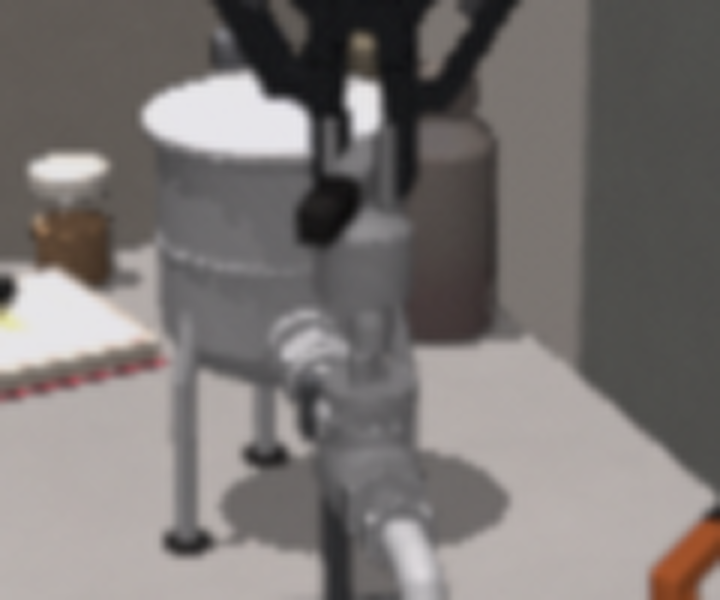

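```bash
python3 - <<'E'
from h import *
z=load('s9');im=z['im'].astype(int).sum(2)//3
a=im[150:205,245:280]
for r in range(165,205,2): print(r,*['%3d'%x for x in im[r,248:278]])
d=pts(z)
for r in range(168,205,3): print(r,*['%.2f'%x for x in d[r,248:278,1]])
E
```

```text
165 101  91  55  27  23  24  25  24  20  16  20  49  93 125 131 129 124 119 113 107  94  83  78  77  76  75  75  74  73  70
167 103  94  60  30  20  21  21  19  18  35  76 118 138 143 142 139 135 132 125 119 111  91  78  75  74  73  74  72  70  68
169 102  97  76  56  45  38  31  34  53  79  99 114 120 119 118 111 111 111 103  95  87  77  73  72  72  72  72  72  70  68
171 102 102 101 101  94  82  75  79  87  92  96  98  99 100 100 101  99  97  93  89  84  75  71  71  71  71  70  69  67  67
173 109 109 108 108 105  89  82  85  91  95  98 100 101 101 102 100  97  95  92  87  81  73  69  69  69  69  68  67  65  63
175 103 103 102 101  95  85  82  86  91  94  97  99 100 101 101 101  99  95  91  85  79  70  67  66  66  66  65  65  63  61
177 103 102 102 102  98  89  83  85  90  93  96  98  99  99  99  98  97  94  91  85  77  67  65  65  64  63  62  62  61  60
179 102 104 105 105 104 102  94  90  93  95  97  99 100  99  98  96  93  89  89  86  71  63  63  63  63  61  61  61  60  58
181 127 137 154 164 162 153 127 112 103  97  95  95 102 111 114 110  95  82  84  93  78  65  61  61  61  61 
[... 2680 characters left out ...]
5 0.05 0.06 0.06 0.06 0.06 0.06 0.06 0.06 0.06 0.06 0.43 0.42 0.42 0.42 0.42 0.42 0.41
195 0.42 0.18 0.15 0.14 0.14 0.14 0.07 0.06 0.06 0.05 0.05 0.05 0.05 0.04 0.05 0.05 0.04 0.05 0.05 0.05 0.05 0.05 0.06 0.40 0.39 0.39 0.40 0.39 0.39 0.39
198 0.39 0.40 0.40 0.14 0.14 0.14 0.12 0.10 0.06 0.06 0.06 0.05 0.05 0.05 0.05 0.05 0.05 0.05 0.05 0.05 0.05 nan 0.37 0.37 0.37 0.37 0.37 0.37 0.36 0.36
201 0.37 0.38 0.38 0.14 0.14 0.10 0.09 0.07 0.06 0.06 0.06 0.05 0.05 0.05 0.05 0.05 0.05 0.05 0.05 nan 0.05 0.24 0.24 0.35 0.35 0.35 0.35 0.34 0.34 0.34
204 0.33 0.35 0.35 0.35 0.34 0.10 0.08 0.07 0.06 0.06 0.06 0.05 0.05 0.05 0.05 0.05 0.05 0.05 0.05 0.05 0.05 0.05 0.24 0.33 0.32 0.32 0.32 0.32 0.32 0.31
```

Request:
{"fn": "servo_tool", "kwargs": {"increments": [{"offset":[0.4,0,0],"yaw":0},{"offset":[0.8,0,0],"yaw":0},{"offset":[1.1,0,0],"yaw":0},{"offset":[1.3,0,0],"yaw":0},{"offset":[1.5,0,0],"yaw":0},{"offset":[1.7,0,0],"yaw":0},{"offset":[1.9,0,0],"yaw":0},{"offset":[1.9,0,0],"yaw":0}]}}

```text
clock: 11.85
tcp_pos: [0.5107, 0.0683, 0.1855]
orientation: [0.625, -0.332, 0.624, 0.332]
wrist_force: [2.2, -1.1, -3.9]
finger_gap: 0.0151
```

```bash
python3 - <<'E'
from h import *
go([.510,.068,.1675],146)
E
```

```text
offset [ 1.8   0.04 -0.06] jaw now 146.01 yaw 0.01 (opp -179.99) tcp [0.5107 0.0683 0.1855] q [-0.02  0.2  -0.14  1.23 -0.   -1.  ] F [ 2.2 -1.1 -3.9] M [-0.29 -0.66 -0.01] gap 0.0151 tilt [ 0.001 -0.    -1.   ] t 11.85
```

Request:
{"fn": "servo_tool", "kwargs": {"increments": [{"offset":[0.1,-0.04,0],"yaw":0},{"offset":[0.2,-0.04,0],"yaw":0},{"offset":[0.3,-0.04,0],"yaw":0},{"offset":[0.35,-0.04,0],"yaw":0},{"offset":[0.4,-0.04,0],"yaw":0},{"offset":[0.45,-0.04,0],"yaw":0},{"offset":[0.5,-0.04,0],"yaw":0},{"offset":[0.5,-0.04,0],"yaw":0}]}}

```text
clock: 12.65
tcp_pos: [0.5108, 0.0682, 0.181]
orientation: [0.625, -0.332, 0.624, 0.332]
wrist_force: [1.7, -2.1, 1.6]
finger_gap: 0.0147
```

```bash
python3 - <<'E'
from h import *
go([.510,.068,.1675],146)
E
```

```text
offset [ 1.35  0.05 -0.06] jaw now 146.01 yaw 0.01 (opp -179.99) tcp [0.5108 0.0682 0.181 ] q [-0.02  0.2  -0.14  1.22  0.   -1.  ] F [ 1.7 -2.1  1.6] M [-0.4  -0.48 -0.04] gap 0.0147 tilt [ 0.001 -0.    -1.   ] t 12.65
```

Request:
{"fn": "servo_tool", "kwargs": {"increments": [{"offset":[0.05,0,0],"yaw":1},{"offset":[0.1,0,0],"yaw":2},{"offset":[0.1,0,0],"yaw":3},{"offset":[0.1,0,0],"yaw":4},{"offset":[0.1,0,0],"yaw":4},{"offset":[0.1,0,0],"yaw":4},{"offset":[0.1,0,0],"yaw":4},{"offset":[0.1,0,0],"yaw":4}]}}

```text
clock: 13.45
tcp_pos: [0.5114, 0.0682, 0.1806]
orientation: [0.636, -0.31, 0.635, 0.309]
wrist_force: [2.2, -1.3, 6.2]
finger_gap: 0.0154
```

```bash
python3 - <<'E'
from h import *
go([.510,.068,.1675],146)
E
```

```text
offset [ 1.31  0.1  -0.1 ] jaw now 141.97 yaw -4.03 (opp 175.97) tcp [0.5114 0.0682 0.1806] q [-0.02  0.2  -0.15  1.22 -0.   -0.93] F [ 2.2 -1.3  6.2] M [-0.45 -0.41  0.03] gap 0.0154 tilt [ 0.002 -0.    -1.   ] t 13.45
```

Request:
{"fn": "servo_tool", "kwargs": {"increments": [{"offset":[0,0,0],"yaw":-2},{"offset":[0,0,0],"yaw":-4},{"offset":[0,0,0],"yaw":-6},{"offset":[0,0,0],"yaw":-8},{"offset":[0,0,0],"yaw":-8},{"offset":[0,0,0],"yaw":-8},{"offset":[0,0,0],"yaw":-8},{"offset":[0,0,0],"yaw":-8}]}}

```text
clock: 14.25
tcp_pos: [0.5107, 0.0682, 0.1794]
orientation: [0.613, -0.353, 0.612, 0.353]
wrist_force: [3.9, -1.5, -2.9]
finger_gap: 0.0151
```

```bash
python3 - <<'E'
from h import *
go([.510,.068,.1675],146)
E
```

```text
offset [ 1.19  0.05 -0.06] jaw now 149.98 yaw 3.98 (opp -176.02) tcp [0.5107 0.0682 0.1794] q [-0.02  0.2  -0.15  1.22  0.   -1.07] F [ 3.9 -1.5 -2.9] M [-0.29 -1.   -0.01] gap 0.0151 tilt [ 0.  0. -1.] t 14.25
```

Request:
{"fn": "servo_tool", "kwargs": {"increments": [{"offset":[0.1,-0.04,0],"yaw":-1},{"offset":[0.3,-0.04,0],"yaw":-1},{"offset":[0.5,-0.04,0],"yaw":-1},{"offset":[0.7,-0.04,0],"yaw":-1},{"offset":[0.85,-0.04,0],"yaw":-1},{"offset":[0.95,-0.04,0],"yaw":-1},{"offset":[1.05,-0.04,0],"yaw":-1},{"offset":[1.1,-0.04,0],"yaw":-1}]}}

```text
clock: 15.05
tcp_pos: [0.5107, 0.0681, 0.1684]
orientation: [0.609, -0.359, 0.609, 0.359]
wrist_force: [0.6, -0.8, -1.0]
finger_gap: 0.0154
```

```bash
python3 - <<'E'
from h import *
go([.510,.068,.1675],146)
E
```

```text
offset [ 0.09  0.06 -0.04] jaw now 151.01 yaw 5.01 (opp -174.99) tcp [0.5107 0.0681 0.1684] q [-0.02  0.21 -0.17  1.19  0.   -1.09] F [ 0.6 -0.8 -1. ] M [-0.33 -0.49  0.03] gap 0.0154 tilt [-0.  0. -1.] t 15.05
```

Dropped home by about 11 mm. A small press to find the shoulder.

Request:
{"fn": "servo_tool", "kwargs": {"increments": [{"offset":[0.05,0,0],"yaw":0},{"offset":[0.1,0,0],"yaw":0},{"offset":[0.15,0,0],"yaw":0},{"offset":[0.2,0,0],"yaw":0},{"offset":[0.2,0,0],"yaw":0},{"offset":[0.2,0,0],"yaw":0},{"offset":[0.2,0,0],"yaw":0},{"offset":[0.2,0,0],"yaw":0}]}}

```text
clock: 15.85
tcp_pos: [0.5108, 0.0682, 0.1675]
orientation: [0.609, -0.359, 0.609, 0.359]
wrist_force: [-1.1, 0.1, 5.1]
finger_gap: 0.0154
```

```bash
python3 - <<'E'
from h import *
go([.510,.068,.1675],146)
E
```

```text
offset [-0.    0.06 -0.06] jaw now 151.02 yaw 5.02 (opp -174.98) tcp [0.5108 0.0682 0.1675] q [-0.02  0.21 -0.17  1.19  0.   -1.09] F [-1.1  0.1  5.1] M [-0.25  0.07  0.01] gap 0.0154 tilt [ 0.001  0.    -1.   ] t 15.85
```

Request:
{"fn": "servo_tool", "kwargs": {"increments": [{"offset":[-0.1,0,0],"yaw":2},{"offset":[-0.1,0.02,0.01],"yaw":5},{"offset":[-0.1,0.02,0.02],"yaw":9},{"offset":[-0.1,0.03,0.02],"yaw":13},{"offset":[-0.1,0.03,0.03],"yaw":17},{"offset":[-0.1,0.04,0.03],"yaw":21},{"offset":[-0.1,0.04,0.03],"yaw":25},{"offset":[-0.1,0.05,0.04],"yaw":29}]}}

```text
clock: 16.65
tcp_pos: [0.5125, 0.067, 0.1677]
orientation: [0.681, -0.195, 0.679, 0.192]
wrist_force: [5.9, -6.0, -4.0]
finger_gap: 0.015
```

```bash
python3 - <<'E'
from h import *
go([.5102,.0694,.1685],82.2)
E
```

```text
offset [-0.08  0.33 -0.06] jaw now 121.81 yaw 39.61 (opp -140.39) tcp [0.5125 0.067  0.1677] q [-0.02  0.21 -0.17  1.19 -0.   -0.58] F [ 5.9 -6.  -4. ] M [-1.54 -1.44  0.15] gap 0.015 tilt [ 0.003 -0.003 -1.   ] t 16.65
```

Request:
{"fn": "servo_tool", "kwargs": {"increments": [{"offset":[0,0,0],"yaw":0},{"offset":[0,0,0],"yaw":0},{"offset":[0,0,0],"yaw":0},{"offset":[0,0,0],"yaw":0},{"offset":[0,0,0],"yaw":0},{"offset":[0,0,0],"yaw":0},{"offset":[0,0,0],"yaw":0},{"offset":[0,0,0],"yaw":0}]}}

```text
clock: 17.45
tcp_pos: [0.5123, 0.0671, 0.1677]
orientation: [0.68, -0.196, 0.679, 0.193]
wrist_force: [5.8, -5.4, -2.7]
finger_gap: 0.0153
```

```bash
python3 - <<'E'
from h import *
go([.5102,.0694,.1685],82.2)
E
python3 off.py w10; python3 - <<'E'
from h import *
z=cap('side','s10');z=load('s10');u,v=proj(z,[.511,.069,.19]);u=int(u);v=int(v)
save('s10c',cv2.resize(z['im'][v-50:v+50,u-60:u+60],None,fx=6,fy=6,interpolation=cv2.INTER_CUBIC))
E
```

```text
offset [-0.08  0.31 -0.06] jaw now 121.97 yaw 39.77 (opp -140.23) tcp [0.5123 0.0671 0.1677] q [-0.02  0.21 -0.17  1.19 -0.   -0.58] F [ 5.8 -5.4 -2.7] M [-1.33 -1.38  0.13] gap 0.0153 tilt [ 0.003 -0.003 -1.   ] t 17.45
12565
top depth hist (array([ 197,  665,  298, 8202, 2284,  153,  123,  107,    7,  130,  258,   47,   38,   26,   30]), array([-75, -70, -65, -60, -55, -50, -45, -40, -35, -30, -25, -20, -15, -10,  -5,   0]))
z range [-76.8093  13.5472] y mean 0.8365802864132558
-10 1098 y [-12.3   0.6  12.9] x -55.9
0 836 y [-6.7  0.8  8.6] x -56.0
10 336 y [-6.7  1.   8.6] x -55.9
offset [-7.23  0.2  -0.01] jaw now 121.97 yaw -24.03 (opp 155.97) tcp [0.5123 0.0671 0.1677] q [-0.02  0.21 -0.17  1.19 -0.   -0.58] F [ 5.3 -5.8 -3.7] M [-1.32 -1.32  0.16] gap 0.0151 tilt [ 0.003 -0.003 -1.   ] t 17.5
```

View pics/w10.png

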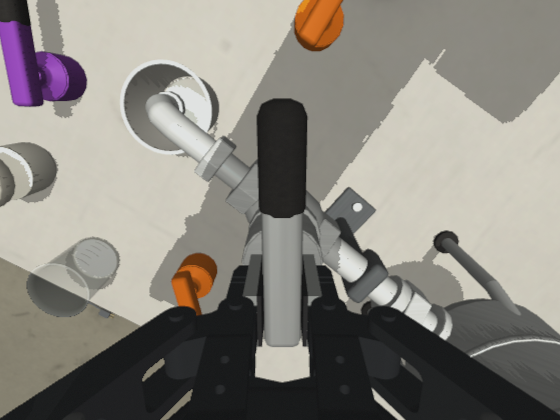

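View pics/s10c.png

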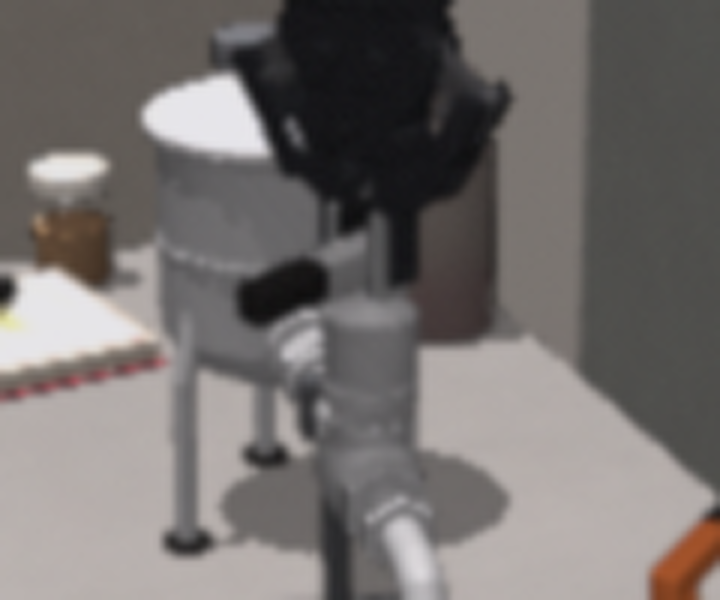

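Request:
{"fn": "servo_tool", "kwargs": {"increments": [{"offset":[0,-0.04,0],"yaw":4},{"offset":[0,-0.04,0],"yaw":8},{"offset":[0,-0.04,0],"yaw":12},{"offset":[0,-0.04,0],"yaw":16},{"offset":[0,-0.04,0],"yaw":20},{"offset":[0,-0.04,0],"yaw":24},{"offset":[0,-0.04,0],"yaw":28},{"offset":[0,-0.04,0],"yaw":28}]}}

```text
clock: 18.35
tcp_pos: [0.5118, 0.0664, 0.1677]
orientation: [0.707, -0.025, 0.706, 0.023]
wrist_force: [4.2, -6.6, -1.7]
finger_gap: 0.0153
```

```bash
python3 - <<'E'
from h import *
go([.5102,.0694,.1685],82.2)
E
```

```text
offset [-0.08  0.31 -0.14] jaw now 93.87 yaw 11.67 (opp -168.33) tcp [0.5118 0.0664 0.1677] q [-0.02  0.21 -0.17  1.19 -0.   -0.09] F [ 4.2 -6.6 -1.7] M [-1.59 -0.88  0.14] gap 0.0153 tilt [ 0.002 -0.004 -1.   ] t 18.35
```

Request:
{"fn": "servo_tool", "kwargs": {"increments": [{"offset":[0,-0.03,0],"yaw":2},{"offset":[0,-0.03,0],"yaw":4},{"offset":[0,-0.03,0],"yaw":6},{"offset":[0,-0.03,0],"yaw":8},{"offset":[0,-0.03,0],"yaw":10},{"offset":[0,-0.03,0],"yaw":11},{"offset":[0,-0.03,0],"yaw":12},{"offset":[0,-0.03,0],"yaw":12}]}}

```text
clock: 19.15
tcp_pos: [0.5116, 0.0662, 0.1677]
orientation: [0.706, 0.048, 0.705, -0.051]
wrist_force: [3.1, -6.9, -1.8]
finger_gap: 0.0151
```

```bash
python3 - <<'E'
from h import *
go([.5102,.0694,.1685],82.2)
E
```

```text
offset [-0.08  0.3  -0.18] jaw now 81.94 yaw -0.26 (opp 179.74) tcp [0.5116 0.0662 0.1677] q [-0.02  0.21 -0.17  1.19 -0.    0.12] F [ 3.1 -6.9 -1.8] M [-1.6  -0.74  0.11] gap 0.0151 tilt [ 0.001 -0.004 -1.   ] t 19.15
```

Request:
{"fn": "servo_tool", "kwargs": {"increments": [{"offset":[0,0,0],"yaw":1},{"offset":[0,0,0],"yaw":1.5},{"offset":[0,0,0],"yaw":2},{"offset":[0,0,0],"yaw":2.5},{"offset":[0,0,0],"yaw":3},{"offset":[0,0,0],"yaw":3.5},{"offset":[0,0,0],"yaw":4},{"offset":[0,0,0],"yaw":4}]}}

```text
clock: 19.95
tcp_pos: [0.5114, 0.0662, 0.1677]
orientation: [0.704, 0.073, 0.703, -0.075]
wrist_force: [2.2, -6.6, -0.4]
finger_gap: 0.015
```

```bash
python3 - <<'E'
from h import *
go([.5102,.0694,.1685],82.2)
E
```

```text
offset [-0.08  0.29 -0.19] jaw now 77.95 yaw -4.25 (opp 175.75) tcp [0.5114 0.0662 0.1677] q [-0.02  0.21 -0.17  1.19 -0.    0.19] F [ 2.2 -6.6 -0.4] M [-1.65 -0.66  0.1 ] gap 0.015 tilt [ 0.001 -0.004 -1.   ] t 19.95
```

Request:
{"fn": "servo_tool", "kwargs": {"increments": [{"offset":[0,0,0],"yaw":0.5},{"offset":[0,0,0],"yaw":1},{"offset":[0,0,0],"yaw":1.3},{"offset":[0,0,0],"yaw":1.6},{"offset":[0,0,0],"yaw":2},{"offset":[0,0,0],"yaw":2.5},{"offset":[0,0,0],"yaw":3},{"offset":[0,0,0],"yaw":3}]}}

```text
clock: 20.75
tcp_pos: [0.5113, 0.0661, 0.1677]
orientation: [0.701, 0.091, 0.701, -0.094]
wrist_force: [2.4, -6.4, -1.2]
finger_gap: 0.0156
```

```bash
python3 - <<'E'
from h import *
go([.5102,.0694,.1685],82.2)
E
python3 off.py w11;  python3 - <<'E'
from h import *
z=load('w11');P=pts(z)
# pipe axis vs. lever axis
E
```

```text
offset [-0.09  0.29 -0.19] jaw now 74.95 yaw -7.25 (opp 172.75) tcp [0.5113 0.0661 0.1677] q [-0.02  0.21 -0.17  1.19 -0.    0.24] F [ 2.4 -6.4 -1.2] M [-1.63 -0.59  0.12] gap 0.0156 tilt [ 0.001 -0.004 -1.   ] t 20.75
12495
top depth hist (array([ 196,  651,  300, 8117, 2325,  162,  118,  100,    7,  126,  250,   44,   39,   32,   28]), array([-75, -70, -65, -60, -55, -50, -45, -40, -35, -30, -25, -20, -15, -10,  -5,   0]))
z range [-77.9455  12.551 ] y mean 1.1171757915045075
-10 883 y [-6.4  1.1  8.9] x -56.0
0 831 y [-6.4  1.5  8.9] x -56.0
10 242 y [-6.4  1.1  9. ] x -55.9
offset [-7.24  0.24 -0.09] jaw now 74.96 yaw -71.04 (opp 108.96) tcp [0.5113 0.0662 0.1677] q [-0.02  0.21 -0.17  1.19 -0.    0.24] F [ 2.7 -6.3 -0.5] M [-1.62 -0.58  0.11] gap 0.0157 tilt [ 0.001 -0.004 -1.   ] t 20.8
```

View pics/w11.png

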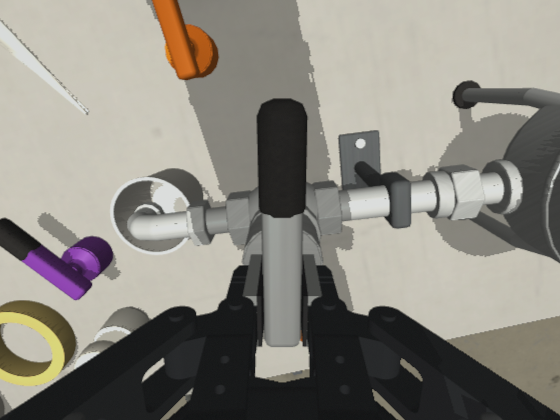

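Request:
{"fn": "servo_tool", "kwargs": {"increments": [{"offset":[0,0,0],"yaw":0.5},{"offset":[0,0,0],"yaw":1},{"offset":[0,0,0],"yaw":1.5},{"offset":[0,0,0],"yaw":2},{"offset":[0,0,0],"yaw":2},{"offset":[0,0,0],"yaw":2},{"offset":[0,0,0],"yaw":2},{"offset":[0,0,0],"yaw":2}]}}

```text
clock: 21.6
tcp_pos: [0.5113, 0.0661, 0.1677]
orientation: [0.7, 0.103, 0.699, -0.106]
wrist_force: [1.5, -7.1, 0.7]
finger_gap: 0.0152
```

```bash
python3 - <<'E'
from h import *
go([.5102,.0694,.1685],82.2)
z=load('w11');s=env.get_state();P=pts(z);t=np.array([.5113,.0662,.1677])
import numpy as np
# bar top points
sel=(P[...,2]>.217)&(P[...,2]<.230); v,u=np.mgrid[:420,:560]; sel&=(u>250)&(u<315)&(v<250)&(v>95)
q=P[sel][:,:2]; 
m=q.mean(0);w,V=np.linalg.eigh(np.cov(q.T));d=V[:,1];d*=np.sign(-d[0]);print('lever ang',np.degrees(np.arctan2(d[1],d[0])),'jaw-270:',74.95-270+360)
a=P.reshape(-1,3);a=a[(a[:,2]>.10)&(a[:,2]<.14)&(np.abs(a[:,0]-.511)<.04)]
r=a[:,:2]-[.511,.069]; L=r[:,1]; 
b=a[(np.abs(L)>.03)&(np.abs(L)<.11)][:,:2]
w,V=np.linalg.eigh(np.cov(b.T));d=V[:,1]*np.sign(V[1,1]);print('pipe',np.degrees(np.arctan2(d[1],d[0])),len(b))
E
```

```text
offset [-0.08  0.28 -0.2 ] jaw now 72.96 yaw -9.24 (opp 170.76) tcp [0.5113 0.0661 0.1677] q [-0.02  0.21 -0.17  1.19 -0.    0.27] F [ 1.5 -7.1  0.7] M [-1.65 -0.54  0.14] gap 0.0152 tilt [ 0.001 -0.004 -1.   ] t 21.6
lever ang 164.9415960498182 jaw-270: 164.95
pipe 82.16514535283905 8544
```

Request:
{"fn": "servo_tool", "kwargs": {"increments": [{"offset":[0,0,0],"yaw":0.5},{"offset":[0,0,0],"yaw":1},{"offset":[0,0,0],"yaw":1.5},{"offset":[0,0,0],"yaw":2},{"offset":[0,0,0],"yaw":2},{"offset":[0,0,0],"yaw":2},{"offset":[0,0,0],"yaw":2},{"offset":[0,0,0],"yaw":2}]}}

```text
clock: 22.4
tcp_pos: [0.5111, 0.0662, 0.1677]
orientation: [0.698, 0.116, 0.697, -0.118]
wrist_force: [1.7, -6.5, 0.2]
finger_gap: 0.0152
```

```bash
python3 - <<'E'
from h import *
for i in range(1): go([.5102,.0694,.1685],82.2)
E
```

```text
offset [-0.08  0.27 -0.19] jaw now 70.98 yaw -11.22 (opp 168.78) tcp [0.5111 0.0662 0.1677] q [-0.02  0.21 -0.17  1.19 -0.    0.31] F [ 1.7 -6.5  0.2] M [-1.62 -0.47  0.27] gap 0.0152 tilt [ 0.001 -0.004 -1.   ] t 22.4
```

Request:
{"fn": "servo_tool", "kwargs": {"increments": [{"offset":[0,0,0],"yaw":-2},{"offset":[0,0,0],"yaw":-4},{"offset":[0,0,0],"yaw":-6},{"offset":[0,0,0],"yaw":-8},{"offset":[0,0,0],"yaw":-9},{"offset":[0,0,0],"yaw":-10},{"offset":[0,0,0],"yaw":-10},{"offset":[0,0,0],"yaw":-10}]}}

```text
clock: 23.2
tcp_pos: [0.5104, 0.0681, 0.1675]
orientation: [0.705, 0.056, 0.705, -0.055]
wrist_force: [0.1, -1.3, 2.0]
finger_gap: 0.0157
```

```bash
python3 - <<'E'
from h import *
for i in range(1): go([.5102,.0694,.1685],82.2)
E
```

```text
offset [-0.1   0.13 -0.04] jaw now 81.00 yaw -1.20 (opp 178.80) tcp [0.5104 0.0681 0.1675] q [-0.02  0.21 -0.17  1.19  0.    0.13] F [ 0.1 -1.3  2. ] M [-0.34  0.14 -0.04] gap 0.0157 tilt [-0.001  0.    -1.   ] t 23.2
```

Request:
{"fn": "servo_tool", "kwargs": {"increments": [{"offset":[0,0,0],"yaw":0},{"offset":[0,0,0],"yaw":0},{"offset":[0,0,0],"yaw":0},{"offset":[0,0,0],"yaw":0},{"offset":[0,0,0],"yaw":0},{"offset":[0,0,0],"yaw":0},{"offset":[0,0,0],"yaw":0},{"offset":[0,0,0],"yaw":0}], "claw": 0.55}}

```text
clock: 24.0
tcp_pos: [0.5109, 0.068, 0.1676]
orientation: [0.705, 0.055, 0.705, -0.055]
wrist_force: [0.4, -0.1, 0.2]
finger_gap: 0.0469
```

Request:
{"fn": "servo_tool", "kwargs": {"increments": [{"offset":[-0.5,0,0],"yaw":0},{"offset":[-2,0,0],"yaw":0},{"offset":[-4,0,0],"yaw":0},{"offset":[-6,0,0],"yaw":0},{"offset":[-8,0,0],"yaw":0},{"offset":[-10,0,0],"yaw":0},{"offset":[-12,0,0],"yaw":0},{"offset":[-12,0,0],"yaw":0}]}}

```text
clock: 24.8
tcp_pos: [0.5123, 0.068, 0.2906]
orientation: [0.707, 0.056, 0.703, -0.055]
wrist_force: [0.1, -0.7, -0.3]
finger_gap: 0.0469
```

```bash
python3 - <<'E'
from h import *
go([.5102,.0694,.1685],82.2)
cap('wrist','w12');z=load('w12');P=pts(z)
sel=(P[...,2]>.215)&(P[...,2]<.232)&(np.hypot(P[...,0]-.511,P[...,1]-.069)<.09);v,u=np.mgrid[:420,:560]
q=P[sel][:,:2].astype(np.float32);(cx,cy),(w,h),a=cv2.minAreaRect(q);print((cx,cy),w,h,a,len(q),'top z',np.median(P[sel][:,2]))
m=q.mean(0);w,V=np.linalg.eigh(np.cov(q.T));d=V[:,1];d*=np.sign(-d[0]);print('lever ang',np.degrees(np.arctan2(d[1],d[0])))
z2=cap('side','s12');z=load('s12');u,v=proj(z,[.511,.069,.19]);u=int(u);v=int(v)
save('s12c',cv2.resize(z['im'][v-50:v+50,u-60:u+60],None,fx=6,fy=6,interpolation=cv2.INTER_CUBIC))
E
```

```text
offset [12.21  0.1  -0.29] jaw now 81.01 yaw -1.19 (opp 178.81) tcp [0.5123 0.068  0.2906] q [-0.02  0.18  0.1   1.48  0.    0.13] F [ 0.1 -0.7 -0.3] M [-0.02  0.05 -0.02] gap 0.0469 tilt [ 0.005  0.    -1.   ] t 24.8
(0.4830721318721771, 0.07399798929691315) 0.017949558794498444 0.10079910606145859 81.54254913330078 3125 top z 0.2234793608607133
lever ang 170.9457586542397
```

View pics/w12.png

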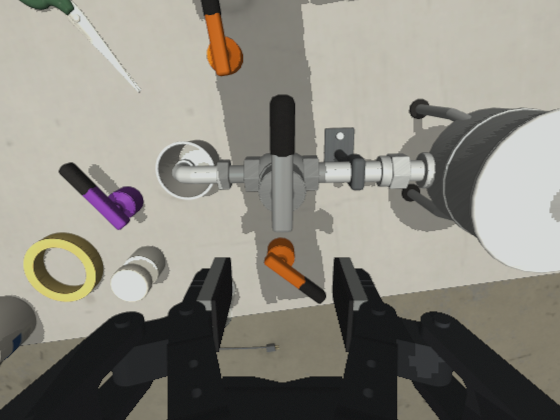

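View pics/s12c.png

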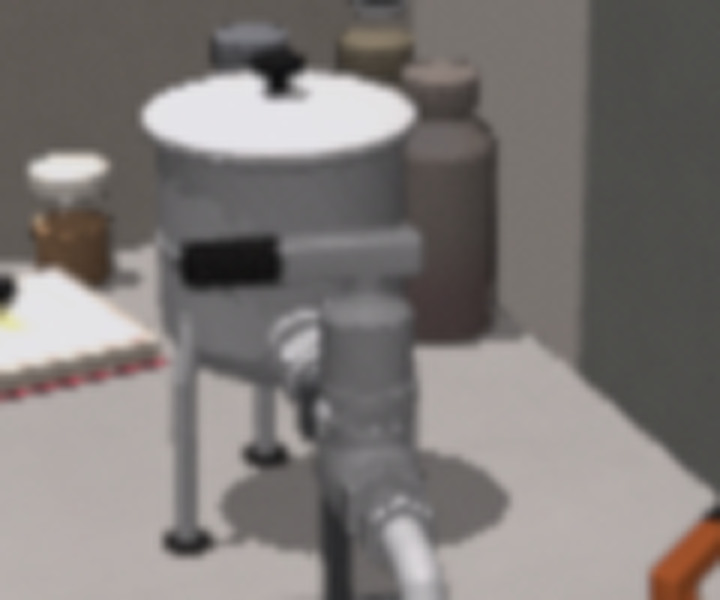

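```bash
python3 - <<'E'
from h import *
print(env.get_state()['qvel'].round(3)); print(env.hand_in())
E
```

```text
[-0.001  0.012 -0.033 -0.008 -0.    -0.002]
the job is handed in; nothing more can be done
None
```

The handle is fitted fully home, the valve is turned clockwise to its shut stop, and the gripper has let go and is clear. I handed in at about 25 s.

- **Fit:** I took the steel handle. It rested on the key, I turned it a few degrees to and fro under light pressure, and it dropped home. The final look put the bar top at z = 0.2235 m, against 0.224 m expected when seated.
- **Shut:** I turned until the torque rose from about 0.12 to 0.27 N m, which I took as the shut stop. The lever was then about 11° past square, more than the 6° of play given; I put the extra down to sideways slack in the bore. I eased it back within the play with almost no torque (about 0.04 N m). The key can't be seen once the handle is on, so the stop rests on that torque reading.
- **Lever:** it ended at 170.9° against 172.2° measured as square to the pipe, about 1.2° off.
- **Surroundings:** the last pictures show the cup under the spout, and nothing else looks moved.
- **What disagreed:** my first grasp closed on nothing, without contact. Both the wrist and side cameras showed the fingertips about 36 mm short of the reported TCP, so I allowed for that afterwards. The top and wrist cameras differed by about 2 mm; I used the wrist one.

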